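# Populate a control panel with its four components

### The job

Move the four loose components from the blue mat into the locating frames on the metal panel that match their outlines, in this order: the heavy toroidal transformer first, then the long white surge module, then the grey terminal row, and the delicate clear relay last. Each must finish upright, sitting flat on the floor of its frame inside the lip and lined up with the frame's sides (the round one may face any way). Let everything go at the end, and leave the screwdriver and the jar of screws where they are.

Things in the scene. Friction and masses are not known exactly. Their poses are not given: they have to be found in the camera images.
- toroid: toroidal transformer: a plain copper-coloured upright disc, 58 mm diameter, 34 mm high, with a black washer and steel bolt end (12 mm wide, 4 mm high) on top, about 0.45 kg. Starts standing upright on the flat blue mat (4 mm thick, 300 x 340 mm, on the other side of the middle from the panel). Origin: centre of its underside; z up, yaw has no meaning. Grip it across its diameter.
- surge_module: surge-protection module: long low off-white plastic box, 36 mm (x) by 116 mm (y), sides straight to 30 mm height, then a 28 x 108 mm raised lid to 34 mm; about 0.22 kg. Starts standing upright on the flat blue mat (4 mm thick, 300 x 340 mm, on the other side of the middle from the panel). Origin: centre of its underside; z up, y along its length; turned by half a turn is just as good.
- terminal_row: row of grey terminals with dark slits and steel screws: 42 mm (x) by 78 mm (y), sides straight to 34 mm height, then a ridge 24 mm wide along y up to 46 mm; about 0.18 kg. Starts standing upright on the flat blue mat (4 mm thick, 300 x 340 mm, on the other side of the middle from the panel). Origin: centre of its underside; z up, y along its length; turned by half a turn is just as good.
- relay: small plug-type relay with a clear (whitish see-through) case over a copper coil and a black base: 28 mm (x) by 38 mm (y), 56 mm high, straight sides; about 0.07 kg. Starts standing upright on the flat blue mat (4 mm thick, 300 x 340 mm, on the other side of the middle from the panel). Origin: centre of its underside; z up, y along the longer side; turned by half a turn is just as good.
- round_frame: round locating frame for the toroid, fixed to the plain metal panel (a 4 mm sheet, 300 x 340 mm, lying on the bench left or right of the middle). Grey floor 3 mm thick with a black lip round it, 4 mm wide, whose top is 8 mm above the frame's underside, so the lip stands 5 mm above the floor. Inside diameter 74 mm, outside 82 mm. Origin: centre of its underside, which is 4 mm above the bench; z up, yaw has no meaning.
- long_frame: longest rectangular locating frame, for the long white module, fixed to the plain metal panel (a 4 mm sheet, 300 x 340 mm, lying on the bench left or right of the middle). Grey floor 3 mm thick with a black lip round it, 4 mm wide, whose top is 8 mm above the frame's underside, so the lip stands 5 mm above the floor. Inside 52 mm (x) by 132 mm (y). Origin: centre of its underside, which is 4 mm above the bench; z up, y along its length.
- medium_frame: middle-sized rectangular locating frame, for the terminal row, fixed to the plain metal panel (a 4 mm sheet, 300 x 340 mm, lying on the bench left or right of the middle). Grey floor 3 mm thick with a black lip round it, 4 mm wide, whose top is 8 mm above the frame's underside, so the lip stands 5 mm above the floor. Inside 58 mm (x) by 94 mm (y). Origin: centre of its underside, which is 4 mm above the bench; z up, y along its length.
- small_frame: smallest rectangular locating frame, for the relay, fixed to the plain metal panel (a 4 mm sheet, 300 x 340 mm, lying on the bench left or right of the middle). Grey floor 3 mm thick with a black lip round it, 4 mm wide, whose top is 8 mm above the frame's underside, so the lip stands 5 mm above the floor. Inside 44 mm (x) by 54 mm (y). Origin: centre of its underside, which is 4 mm above the bench; z up, y along the longer side.
- screwdriver: bystander: screwdriver lying on the bench beyond the panel and mat, to be left alone. 200 mm long, red handle. Origin on the underside below its middle; x along it towards the tip.
- screw_jar: bystander: small closed whitish glass jar, 48 mm diameter, 60 mm high, standing on the bench beyond the panel and mat, to be left alone. Origin: centre of its underside.
There are look-alikes about, which are no part of the job. Leave any red look-alike of the round_frame alone.

How it is judged:
By the outcome, as a careful person would: the job done as asked, in the order asked, and still so for the second after the job is handed in, with the robot touching nothing.
It also fails if it takes over 109 s, if anything falls off the work surface, if the arm or the gripper's body presses on something with over 40 N, if the wrist force passes 120 N, or if a joint passes its speed limit or range.

### The arm

A 6-joint arm with a two-finger parallel gripper is mounted at the origin on the work surface. World frame = base frame: x ahead of the robot, y to its left, z up, the work surface at z = 0. Lengths are in mm, angles in rad, forces in N, time in s.
With the tool pointing down it reaches from about 300 to 750 mm from the base axis. Payload 8.5 kg.
Tool frame: the origin (TCP) lies midway between the tips of the shut fingers; the grasp point (between the pads) lies 19 mm behind it (tcp_to_grasp is the z of the grasp point in the tool frame, in mm); z points along the fingers, y is the line along which they close (so a half turn about z gives the same grasp; the last joint's range is limited). The gripper opens to 85 mm and grips with 20 to 120 N. Pads are 22 mm wide; open, the fingers measure 114 mm over their backs; the gripper's body (76 mm by 85 mm) begins 54 mm behind the grasp point. The pads swing forward as they close: fully open they stand 13 mm farther back than shut.
Start: joints at [1.014, 0.381, 1.297, -0, 1.464, -0.215], TCP at [184.342, 518.168, 231.322] pointing down, gripper open.
Joint ranges: [-3.11, 3.11], [-0.89, 2.33], [0.22, 2.48], [-1.42, 4.56], [0.17, 2.85], [-2.88, 2.88]. Speed limits (rad/s): [2.39, 2.39, 3.14, 3.14, 3.14, 3.14].

### API

Orientations are given as [roll, pitch, yaw] about the fixed x, y, z axes, in that order (R = Rz(yaw) Ry(pitch) Rx(roll)).
In Python, from workcell import * gives the robot as it stands.
- The arm moves only by the tool play_rows, never from a script. Its argument "moves" is text: rows parted by semicolons, each of 7 numbers parted by spaces: the gripper command: -1 is fully open, 1 is shut, values between are in proportion, then the shift along the tool's x, y, z in m, then the turn, a rotation vector about the tool's x, y, z in degrees. A call has exactly 10 rows; each row shifts and turns the commanded pose from where the row before left it, along the tool's axes as they then stand; what a row does not reach is not made up. A row lasts 1/8 s, in which the tool goes at most 62.5 mm and 10.7 degrees, less where a joint would pass 70% of its speed; a pose out of reach is approached as far as the arm can. A call is refused whole if a number of a shift passes 0.0625 or a number of a turn 10.7, either way. A call with a gripper value outside its range is refused whole. The fingers move at their own pace and stop on an object; "grip_force" is the grip in N (left out, the last holds). Time passes only in rows, so rows that do not move let the fingers close, or fill a call up. It gives the time, the measured TCP pose, the force, the opening and the grip force at its end, in the units of the state.
- get_obs(): the state, without advancing time (a new reading comes with each control period).
- camera(name): name is "side" or "top" or "wrist"; returns the picture (420x560x3 uint8, blue, green, red); there is no depth.
- camera_params(name): a dict with "mtx" (3x3 intrinsics, pixels), "distortion" ([k1, k2, p1, p2, k3] as OpenCV has them; the pictures are not rectified), "view" (4x4, takes a point from world to camera coordinates); the wrist camera has in their place "T_tool_cam" (4x4, takes a point from camera to tool coordinates, whose origin is the TCP and whose axes are the flange's). Camera axes: x right, y up, looking along -z (the intrinsics and any distortion apply to the point x, -y, -z); pixel columns grow to the right and rows downward; lengths in mm; the calibration is good to about 2 mm. A picture is of the moment at which its call begins: read the wrist's pose just before it. camera_params takes no time and is no camera call.
- close_job(): hands the job in; it is judged then, once.
The state is a dict: "clock": time; "joint_positions": joint angles; "qvel": joint speeds; "joint_efforts": joint torques, N m; "position": TCP position; "ee_rot": TCP orientation; "contact_force": force on the tool from outside, world axes, zero at the start; "moment": the same for the moment, N m; "grip_width": finger opening in mm; "grasp_force": force on a finger pad.
Only numpy, scipy, OpenCV 4.12 (cv2) and the standard library are available. Lean on these libraries where they do the work, as an engineer would, in place of code of your own. Each camera call takes 0.05 s, during which the arm holds its last target. There are 200 camera calls.

## Working session

There is one attempt and no reset: what is moved stays moved. The work goes in short steps, Python scripts to look and compute and a tool call to move; the robot and the scene stay as the last step left them, time stands still between calls to the robot, and variables do not carry over. Pictures are saved under pics/ and viewed, at most 14 in all, crops included, and the job is handed in when it is done.

Besides the shell and the picture viewer there is one more tool, called by a JSON object that holds its "method" and its "body". play_rows: Moves the arm, as the interface text tells. Its arguments: {"type":"object","properties":{"moves":{"type":"string"},"grip_force":{"type":"number"}},"required":["moves"]}

```bash
ls && mkdir -p pics && python3 - <<'E'
from workcell import *
import cv2
o=get_obs()
print({k:o[k] for k in('clock','position','ee_rot','grip_width','contact_force')})
for n in('top','side'):
    p=camera_params(n); print(n,p)
    cv2.imwrite(f'pics/{n}0.png',cv2.resize(camera(n),(800,600),interpolation=cv2.INTER_CUBIC))
print(camera_params('wrist'))
E
```

```text
pics
{'clock': 0.0, 'position': array([184.1858765 , 517.91953045, 230.71622007]), 'ee_rot': array([-3.14014288e+00, -2.95551927e-04,  2.79981091e+00]), 'grip_width': 85.498850960304, 'contact_force': array([ 0.38314354, -0.10679842,  0.80208157])}
top {'mtx': array([[541.22702272,   0.        , 283.14581059],
       [  0.        , 541.22702272, 209.79255336],
       [  0.        ,   0.        ,   1.        ]]), 'distortion': array([-0.07026583,  0.        ,  0.        ,  0.        ,  0.        ]), 'view': array([[ 1.48044771e-02, -9.99839547e-01, -1.00850387e-02,
        -3.31187005e+00],
       [ 9.80163088e-01,  1.25180209e-02,  1.97796916e-01,
        -5.25324436e+02],
       [-1.97638935e-01, -1.28132626e-02,  9.80191140e-01,
        -1.11630358e+03],
       [ 0.00000000e+00,  0.00000000e+00,  0.00000000e+00,
         1.00000000e+00]])}
side {'mtx': array([[461.48418077,   0.        , 278.2528689 ],
       [  0.        , 461.48418077, 212.46253839],
       [  0.        ,   0.        ,   1.        ]]), 'distortion': array([-0.11900249,  0.        ,  0.        ,  0.        ,  0.  
[... 266 characters left out ...]
e+03],
       [ 0.00000000e+00,  0.00000000e+00,  0.00000000e+00,
         1.00000000e+00]])}
{'mtx': array([[334.08338771,   0.        , 279.53401607],
       [  0.        , 334.08338771, 213.15349979],
       [  0.        ,   0.        ,   1.        ]]), 'distortion': array([-0.00261633,  0.        ,  0.        ,  0.        ,  0.        ]), 'T_tool_cam': array([[-1.75493339e-03,  9.48905108e-01,  3.15556678e-01,
         8.10215557e+01],
       [ 9.99998457e-01,  1.63964182e-03,  6.30841306e-04,
        -8.05887055e-01],
       [ 8.12086105e-05,  3.15557298e-01, -9.48906521e-01,
        -1.42314885e+02],
       [ 0.00000000e+00,  0.00000000e+00,  0.00000000e+00,
         1.00000000e+00]])}
```

View pics/top0.png

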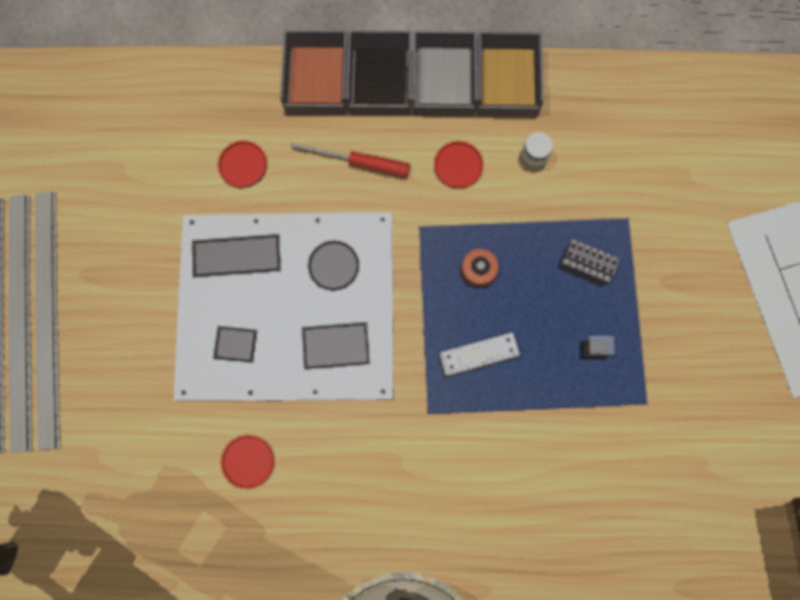

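View pics/side0.png

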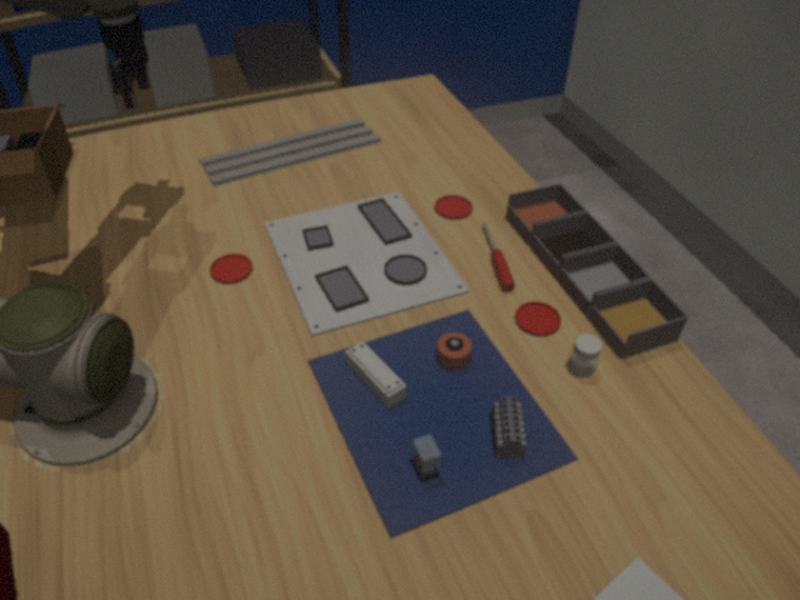

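Candidates (800x600 top picture). For the round frame: grey disc (333,265) on the panel; red look-alikes at (242,164), (459,164) and (247,461), to be left alone. For the toroid: copper disc (480,267) on the mat. I choose the grey frame and the copper disc, and check both in close crops.

```bash
cat > h.py <<'E'
from workcell import *
import numpy as np, cv2
def ray(cam,uv,pose=None):
    """world origin and directions for pixels uv (original 560x420 pixels)"""
    p=camera_params(cam)
    n=cv2.undistortPoints(np.array(uv,float).reshape(-1,1,2),p['mtx'],p['distortion']).reshape(-1,2)
    d=np.c_[n[:,0],-n[:,1],-np.ones(len(n))]
    if cam=='wrist':
        T=toolT(pose)@p['T_tool_cam']
    else: T=np.linalg.inv(p['view'])
    return T[:3,3],d@T[:3,:3].T
def toolT(o):
    from scipy.spatial.transform import Rotation as R
    T=np.eye(4);T[:3,:3]=R.from_euler('xyz',o['ee_rot']).as_matrix();T[:3,3]=o['position'];return T
def at(cam,uv,z,pose=None):
    c,d=ray(cam,uv,pose); s=(np.asarray(z,float)-c[2])/d[:,2]
    return c+d*s[:,None] if np.ndim(s) else c+d*s
def crop(img,x,y,w,h,f,name):
    cv2.imwrite(name,cv2.resize(img[y:y+h,x:x+w],None,fx=f,fy=f,interpolation=cv2.INTER_CUBIC))
E
python3 - <<'E'
from h import *
im=np.mean([camera('top') for _ in range(3)],0).astype(np.uint8)
cv2.imwrite('/tmp/top.png',im)
crop(im,120,145,160,140,4,'pics/panel.png')
crop(im,290,150,165,140,4,'pics/mat.png')
E
```

```text
(no output)
```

View pics/panel.png

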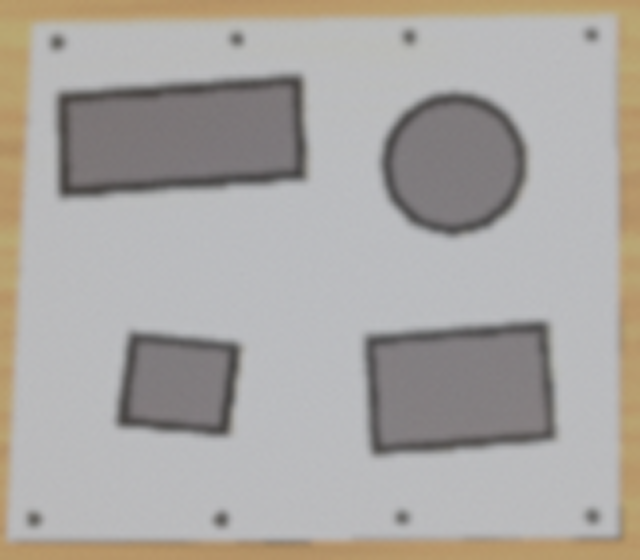

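View pics/mat.png

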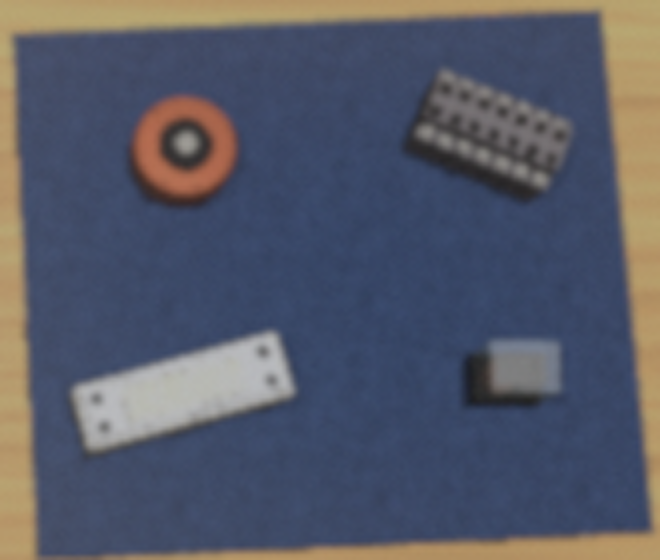

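The crops show the plain grey round frame at crop (454,164), dark-lipped rectangles, and on the mat the copper disc with bolt at (186,143), module at (185,390), terminals at (490,130) and relay top at (526,367).

```bash
python3 - <<'E'
from h import *
def P(pts,off,z): return at('top',(np.array(pts)+.5)/4-.5+off,z)[:,:2]
def rect(n,pts,off,z):
    q=P(pts,off,z); e=np.roll(q,-1,0)-q
    r=cv2.minAreaRect(q.astype(np.float32))
    L=[np.hypot(*v) for v in e]; k=0 if L[0]+L[2]>L[1]+L[3] else 1
    v=e[k]-e[k+2]; a=np.degrees(np.arctan2(v[1],v[0]))
    print(n,q.mean(0).round(1),'sides',np.round(L,1),'long axis deg',round(a%180,1))
A=np.array([120,145]);B=np.array([290,150])
rect('long',[(59,92),(301,76),(306,178),(63,195)],A,12)
rect('small',[(131,332),(239,344),(228,435),(118,425)],A,12)
rect('med',[(366,336),(547,323),(554,437),(375,453)],A,12)
rect('round',[(382,163.5),(454,93),(526,163.5),(454,235)],A,12)
print('round',P([(382,163.5),(526,163.5),(454,93),(454,235)],A,12).round(1).tolist())
rect('panel',[(32,22),(617,13),(620,538),(8,541)],A,4)
rect('surge',[(72,385),(275,330),(298,392),(92,453)],B,35)
rect('term',[(440,68),(572,120),(545,190),(413,140)],B,38)
rect('relay',[(490,340),(560,340),(562,395),(492,393)],B,60)
print('bolt',P([(186,143)],B,42),'disc',P([(133,148),(239,148),(186,95),(186,202)],B,38).round(1).tolist())
E
```

```text
long [603.  274.2] sides [139.6  60.1 138.7  60.9] long axis deg 94.6
small [460.3 267.5] sides [61.5 51.1 61.9 52.5] long axis deg 85.1
med [460.8 110.6] sides [101.   63.8  99.   65.6] long axis deg 95.4
round [588.  118.4] sides [57.4 58.7 57.4 58.7] long axis deg 45.9
round [[587.6, 159.2], [588.5, 77.6], [629.3, 119.7], [546.7, 117.0]]
panel [526.  194.4] sides [340.3 301.1 339.3 300. ] long axis deg 91.3
surge [ 448.  -110.8] sides [114.6  35.9 116.4  38.3] long axis deg 106.6
term [ 594.8 -281.8] sides [78.2 43.3 77.3 44.6] long axis deg 68.8
relay [ 459.1 -290.4] sides [37.5 29.5 37.3 28.4] long axis deg 89.8
bolt [[ 583.68114599 -111.60159713]] disc [[581.5, -82.7], [582.2, -141.2], [612.1, -112.1], [551.4, -111.8]]
```

{"method": "play_rows", "body": {"moves": "-1 0 0 0 0 0 10.06; -1 0 0 0 0 0 10.06; -1 0 0 0 0 0 10.06; -1 0 0 0 0 0 10.06; -1 0 0 0 0 0 10.06; -1 0 0 0 0 0 10.06; -1 0 0 0 0 0 10.06; -1 -0.052 0.033 0 0 0 0; -1 -0.052 0.033 0 0 0 0; -1 -0.052 0.033 0 0 0 0", "grip_force": 80}}

```text
clock: 1.5
position: [283.9, 360.6, 231.3]
ee_rot: [3.141, -0.0, 1.571]
contact_force: [1.0, 0.2, -0.4]
grip_width: 85.4
grasp_force: 0.0
```

{"method": "play_rows", "body": {"moves": "-1 -0.052 0.033 0 0 0 0; -1 -0.052 0.033 0 0 0 0; -1 -0.052 0.033 0 0 0 0; -1 -0.052 0.033 0 0 0 0; -1 -0.052 0.033 0 0 0 0; -1 -0.052 0.033 0 0 0 0; -1 -0.052 0.033 0 0 0 0; -1 -0.052 0.033 0 0 0 0; -1 -0.052 0.033 0 0 0 0; -1 0 0 0 0 0 0"}}

```text
clock: 2.75
position: [581.5, -109.4, 229.9]
ee_rot: [-3.141, 0.0, 1.567]
contact_force: [-1.2, 0.6, -0.6]
grip_width: 85.7
grasp_force: 0.0
```

```bash
python3 - <<'E'
from h import *
im=camera('wrist');o=get_obs();print(o['position'],o['ee_rot'],o['qvel'].round(4))
cv2.imwrite('/tmp/w1.png',im);cv2.imwrite('pics/w1.png',cv2.resize(im,(800,600),interpolation=cv2.INTER_CUBIC))
E
```

```text
[ 580.5755423  -107.2953678   230.31385552] [-3.14025982e+00 -5.99504675e-04  1.56844845e+00] [ 0.0414 -0.0407  0.0397  0.0062 -0.0002  0.0057]
```

View pics/w1.png

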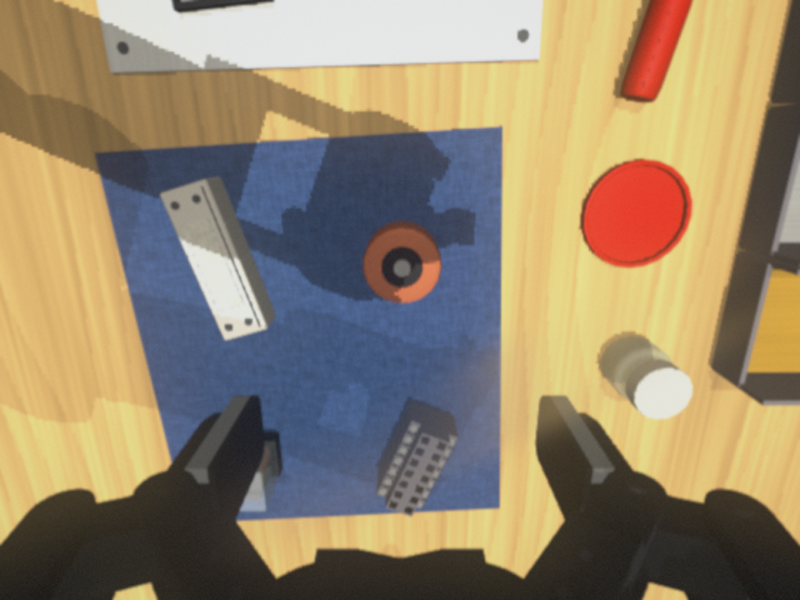

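The wrist picture shows the toroid with its bolt at (402,268), the surge module at (215,260), the terminal row at (418,465) with its ridge, and the relay partly behind the left finger.

```bash
python3 - <<'E'
from h import *
o=get_obs();print(o['position'].round(1),o['clock'])
p=dict(position=np.array([581,-108.,230.2]),ee_rot=np.array([np.pi,0,1.569]))
f=lambda pts,z:at('wrist',np.array(pts)*.7-.15,z,p)[:,:2].round(1).tolist()
print('bolt',f([(402,268)],42),'disc l/r',f([(363,263),(441,263)],38))
print('surge top',f([(160,192),(207,180),(267,325),(226,340)],34))
print('term ridge',f([(415,422),(456,436),(411,515),(379,497)],45))
E
```

```text
[ 580.6 -107.3  230.3] 2.8
bolt [[582.4, -110.1]] disc l/r [[554.5, -107.3], [610.5, -107.5]]
surge top [[414.8, -57.3], [448.4, -49.3], [480.0, -156.1], [447.5, -168.2]]
term ridge [[592.4, -234.0], [625.1, -246.9], [589.6, -324.5], [562.8, -305.8]]
```

{"method": "play_rows", "body": {"moves": "-1 -0.005 0.0025 0.04 0 0 0; -1 0 0 0.05 0 0 0; -1 0 0 0.05 0 0 0; -1 0 0 0.04 0 0 0; -1 0 0 0.02 0 0 0; -1 0 0 0.01 0 0 0; -1 0 0 0 0 0 0; -1 0 0 0 0 0 0; -1 0 0 0 0 0 0; -1 0 0 0 0 0 0"}}

```text
clock: 4.05
position: [583.0, -110.9, 21.8]
ee_rot: [3.141, 0.0, 1.571]
contact_force: [0.5, 0.0, 1.3]
grip_width: 85.5
grasp_force: 0.0
```

{"method": "play_rows", "body": {"moves": "-1 0 0 0.007 0 0 0; -1 0 0 0.007 0 0 0; -1 0 0 0 0 0 0; 1 0 0 0 0 0 0; 1 0 0 0 0 0 0; 1 0 0 0 0 0 0; 1 0 0 0 0 0 0; 1 0 0 0 0 0 0; 1 0 0 0 0 0 0; 1 0 0 0 0 0 0", "grip_force": 80}}

```text
clock: 5.3
position: [583.1, -110.9, 8.2]
ee_rot: [3.141, 0.001, 1.571]
contact_force: [-1.0, 0.3, 6.4]
grip_width: 55.4
grasp_force: 85.6
```

{"method": "play_rows", "body": {"moves": "1 0 0 -0.01 0 0 0; 1 0 0 -0.02 0 0 0; 1 0 0 -0.03 0 0 0; 1 0 0 -0.03 0 0 0; 1 0 0 -0.02 0 0 0; 1 0 0 -0.01 0 0 0; 1 0 0 0 0 0 0; 1 0 0 0 0 0 0; 1 0 0 0 0 0 0; 1 0 0 0 0 0 0"}}

```text
clock: 6.55
position: [582.7, -110.8, 126.9]
ee_rot: [-3.141, -0.0, 1.571]
contact_force: [-0.4, -0.5, -3.5]
grip_width: 55.8
grasp_force: 85.6
```

{"method": "play_rows", "body": {"moves": "1 0.03 0.005 0 0 0 0; 1 0.05 0 0 0 0 0; 1 0.055 0 0 0 0 0; 1 0.05 0 0 0 0 0; 1 0.03 0 0 0 0 0; 1 0.0145 0 0 0 0 0; 1 0 0 0.03 0 0 0; 1 0 0 0.03 0 0 0; 1 0 0 0.02 0 0 0; 1 0 0 0 0 0 0"}}

```text
clock: 7.8
position: [587.2, 117.8, 46.0]
ee_rot: [-3.138, 0.0, 1.57]
contact_force: [0.8, -0.3, -3.4]
grip_width: 55.5
grasp_force: 85.7
```

{"method": "play_rows", "body": {"moves": "1 0 0 0 0 0 0; 1 0 0 0 0 0 0; 1 0 0 0 0 0 0; 1 0 0 0.01 0 0 0; 1 0 0 0.01 0 0 0; 1 0 0 0.005 0 0 0; 1 0 0 0 0 0 0; 1 0 0 0 0 0 0; 1 0 0 0 0 0 0; 1 0 0 0 0 0 0"}}

```text
clock: 9.05
position: [587.9, 118.6, 22.5]
ee_rot: [3.141, 0.0, 1.571]
contact_force: [0.5, -0.2, -3.8]
grip_width: 55.7
grasp_force: 85.8
```

```bash
python3 - <<'E'
from h import *
im=camera('wrist');o=get_obs();print(o['position'].round(1),o['ee_rot'].round(3),o['contact_force'].round(1))
im2=camera('top')
a=cv2.resize(im,(800,600),interpolation=cv2.INTER_CUBIC)
b=cv2.resize(im2[150:245,190:260],None,fx=4,fy=4,interpolation=cv2.INTER_CUBIC)
a[:b.shape[0],:b.shape[1]]=b
cv2.imwrite('pics/w2.png',a)
E
```

```text
[587.9 118.6  22.5] [3.141 0.    1.571] [ 0.7 -0.3 -2.7]
```

View pics/w2.png

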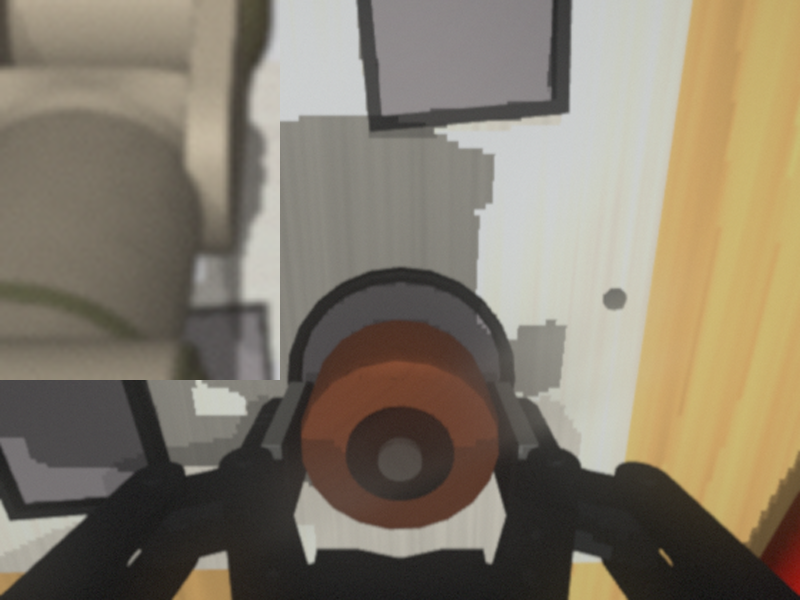

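The picture shows the held toroid centred left-right (bolt at (400,459)) over the round frame, whose far lip edge tops at (401,268).

```bash
python3 - <<'E'
from h import *
o=get_obs()
f=lambda pts,z:at('wrist',np.array(pts)*.7-.15,z,o)[:,:2].round(1).tolist()
print('lip far outer',f([(401,268)],12),'lip l/r at row 340',f([(296,340),(508,340)],12))
print('bolt',f([(400,459)],22.5-3.3+38),'rim far bottom',f([(401,320)],19.2), 'rim far top',f([(401,361)],53.2))
E
```

```text
lip far outer [[588.0, 160.8]] lip l/r at row 340 [[551.7, 135.3], [625.0, 135.2]]
bolt [[587.6, 119.9]] rim far bottom [[588.0, 145.3]] rim far top [[587.9, 146.6]]
```

{"method": "play_rows", "body": {"moves": "1 0 0 0.006 0 0 0; 1 0 0 0.0035 0 0 0; 1 0 0 0.0015 0 0 0; 1 0 0 0.0005 0 0 0; 1 0 0 0 0 0 0; 1 0 0 0 0 0 0; 1 0 0 0 0 0 0; 1 0 0 0 0 0 0; 1 0 0 0 0 0 0; 1 0 0 0 0 0 0"}}

```text
clock: 10.4
position: [587.7, 118.6, 11.2]
ee_rot: [-3.141, 0.0, 1.571]
contact_force: [-5.4, 0.6, 6.3]
grip_width: 55.8
grasp_force: 86.7
```

{"method": "play_rows", "body": {"moves": "-1 0 0 0 0 0 0; -1 0 0 0 0 0 0; -1 0 0 0 0 0 0; -1 0 0 0 0 0 0; -1 0 0 -0.01 0 0 0; -1 0 0 -0.03 0 0 0; -1 0 0 -0.05 0 0 0; -1 0 0 -0.03 0 0 0; -1 0 0 0 0 0 0; -1 0 0 0 0 0 0"}}

```text
clock: 11.65
position: [587.3, 118.6, 130.2]
ee_rot: [-3.14, 0.0, 1.571]
contact_force: [0.3, 0.2, -0.2]
grip_width: 85.3
grasp_force: 0.0
```

{"method": "play_rows", "body": {"moves": "-1 -0.0385 -0.023 0 0 0 0; -1 -0.0385 -0.0234 0 0 0 0; -1 -0.0385 -0.0234 0 0 0 0; -1 -0.0385 -0.0234 0 0 0 0; -1 -0.0385 -0.0234 0 0 0 0; -1 -0.0363 -0.0232 0 0 0 0; -1 0 0 0 0 0 -8.3; -1 0 0 0 0 0 -8.3; -1 0 0 0 0 0 0; -1 0 0 0 0 0 0"}}

```text
clock: 12.9
position: [447.8, -109.9, 130.3]
ee_rot: [-3.141, -0.001, 1.858]
contact_force: [0.2, -0.1, -0.1]
grip_width: 85.8
grasp_force: 0.0
```

```bash
python3 - <<'E'
from h import *
im=camera('wrist');im=camera('wrist');o=get_obs();print(o['position'].round(1),o['ee_rot'].round(3),o['contact_force'].round(1))
im2=camera('top')
a=cv2.resize(im,(800,600),interpolation=cv2.INTER_CUBIC)
b=cv2.resize(im2[160:210,200:265],None,fx=4,fy=4,interpolation=cv2.INTER_CUBIC)
a[-b.shape[0]:,:b.shape[1]]=b
cv2.imwrite('pics/w3.png',a)
E
```

```text
[ 447.9 -110.   130.6] [-3.141 -0.     1.859] [0.4 0.9 0.5]
```

View pics/w3.png

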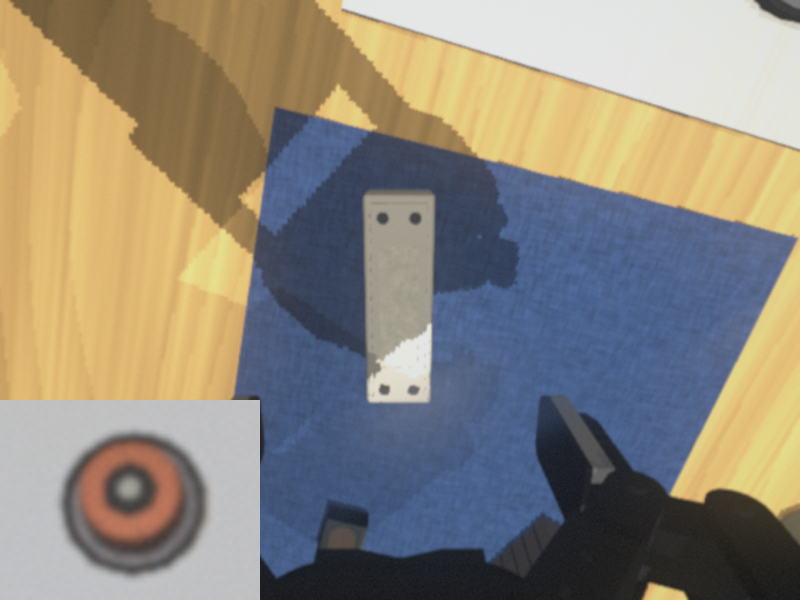

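The toroid sits inside its lip (inset). The module stands square to the gripper, with top corners at about (363,195), (434,195), (430,402), (368,402).

```bash
python3 - <<'E'
from h import *
o=get_obs()
q=at('wrist',np.array([(363,195),(434,195),(430,402),(368,402)])*.7-.15,35,o)
t=(np.c_[q,np.ones(4)]@np.linalg.inv(toolT(o)).T)[:,:3]
print(q.round(1)[:,:2].tolist(),q.mean(0),'tool',t.round(1).tolist(),t.mean(0))
E
```

```text
[[413.9, -59.9], [447.2, -50.1], [479.8, -159.5], [446.3, -169.4]] [ 446.80351389 -109.70929776   35.        ] tool [[57.7, -18.3, 95.7], [57.7, 16.4, 95.6], [-56.6, 16.5, 95.6], [-56.5, -18.5, 95.6]] [ 0.58898388 -0.97953391 95.64136523]
```

{"method": "play_rows", "body": {"moves": "-1 0 0 0.03 0 0 0; -1 0 0 0.05 0 0 0; -1 0 0 0.03 0 0 0; -1 0 0 0.0108 0 0 0; -1 0 0 0 0 0 0; -1 0 0 0 0 0 0; -1 0 0 0 0 0 0; 1 0 0 0 0 0 0; 1 0 0 0 0 0 0; 1 0 0 0 0 0 0", "grip_force": 60}}

```text
clock: 14.3
position: [448.1, -110.2, 10.3]
ee_rot: [3.141, 0.0, 1.86]
contact_force: [-0.4, 0.2, 5.2]
grip_width: 35.1
grasp_force: 60.0
```

{"method": "play_rows", "body": {"moves": "1 0 0 0 0 0 0; 1 0 0 0 0 0 0; 1 0 0 0 0 0 0; 1 0 0 0 0 0 0; 1 0 0 -0.01 0 0 0; 1 0 0 -0.03 0 0 0; 1 0 0 -0.03 0 0 0; 1 0 0 -0.02 0 0 0; 1 0 0 0 0 0 0; 1 0 0 0 0 0 0"}}

```text
clock: 15.55
position: [447.5, -109.9, 99.3]
ee_rot: [-3.141, -0.001, 1.86]
contact_force: [-0.1, 0.8, -2.4]
grip_width: 35.3
grasp_force: 60.7
```

{"method": "play_rows", "body": {"moves": "1 0 0 0 0 0 6; 1 0 0 0 0 0 6; 1 0.025 0.0126 0 0 0 0; 1 0.05 0.025 0 0 0 0; 1 0.055 0.0275 0 0 0 0; 1 0.055 0.0275 0 0 0 0; 1 0.055 0.0275 0 0 0 0; 1 0.055 0.0275 0 0 0 0; 1 0.05 0.025 0 0 0 0; 1 0.0255 0.0127 0 0 0 0"}}

```text
clock: 16.8
position: [602.8, 276.6, 97.9]
ee_rot: [-3.139, 0.0, 1.653]
contact_force: [0.3, -0.2, -3.5]
grip_width: 34.8
grasp_force: 60.6
```

{"method": "play_rows", "body": {"moves": "1 0 0 0.03 0 0 0; 1 0 0 0.03 0 0 0; 1 0 0 0.01 0 0 0; 1 0 0 0 0 0 0; 1 0 0 0 0 0 0; 1 0 0 0 0 0 0; 1 0 0 0 0 0 0; 1 0 0 0 0 0 0; 1 0 0 0 0 0 0; 1 0 0 0 0 0 0"}}

```text
clock: 18.05
position: [603.0, 274.0, 30.0]
ee_rot: [-3.142, 0.0, 1.651]
contact_force: [-0.9, -0.1, -2.7]
grip_width: 34.8
grasp_force: 60.5
```

```bash
python3 - <<'E'
from h import *
im=camera('wrist');o=get_obs();print(o['position'].round(1),o['ee_rot'].round(3),o['contact_force'].round(1))
cv2.imwrite('pics/w4.png',cv2.resize(im,(800,600),interpolation=cv2.INTER_CUBIC))
E
```

```text
[603. 274.  30.] [-3.142  0.     1.651] [-0.  -0.4 -2.4]
```

View pics/w4.png

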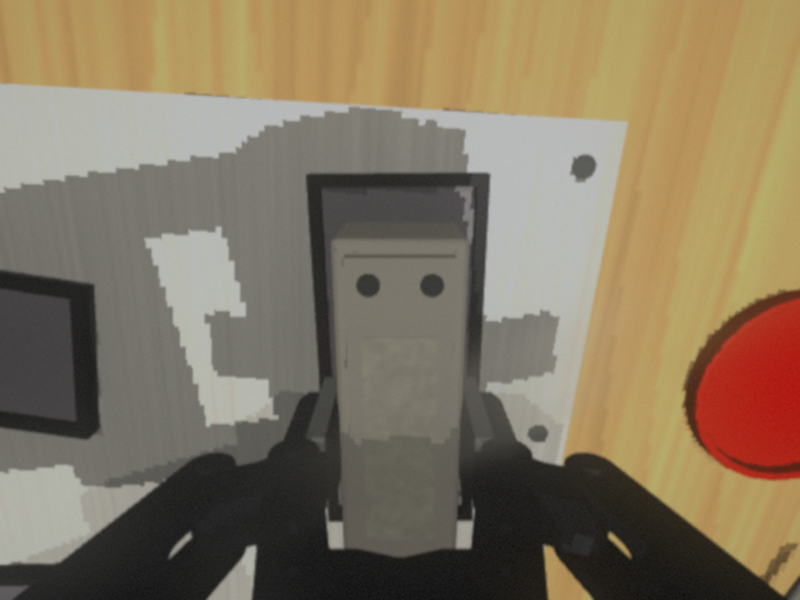

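The module hangs centred and square over the long frame; the frame's far corners are at (307,175) and (489,174), the module's far top edge at row 240.

```bash
python3 - <<'E'
from h import *
o=get_obs();Ti=np.linalg.inv(toolT(o))
def f(pts,z):
    q=at('wrist',np.array(pts)*.7-.15,z,o); return (np.c_[q,np.ones(len(q))]@Ti.T)[:,:2].round(1).tolist()
print('lip far corners',f([(307,175),(489,174)],12),'expect x 70, y +-30')
print('module far',f([(334,222),(465,222)],24),f([(334,240),(468,240)],54),'expect x 58, y +-18')
E
```

```text
lip far corners [[71.4, -30.4], [71.6, 28.7]] expect x 70, y +-30
module far [[58.0, -20.6], [57.9, 19.9]] [[58.0, -16.7], [58.0, 16.8]] expect x 58, y +-18
```

{"method": "play_rows", "body": {"moves": "1 0.001 -0.0005 0.008 0 0 0; 1 0 0 0.005 0 0 0; 1 0 0 0.0025 0 0 0; 1 0 0 0.0015 0 0 0; 1 0 0 0.0003 0 0 0; 1 0 0 0 0 0 0; 1 0 0 0 0 0 0; 1 0 0 0 0 0 0; 1 0 0 0 0 0 0; 1 0 0 0 0 0 0"}}

```text
clock: 19.35
position: [602.3, 274.9, 13.4]
ee_rot: [3.142, 0.0, 1.651]
contact_force: [-3.8, -1.6, 6.2]
grip_width: 34.8
grasp_force: 61.7
```

{"method": "play_rows", "body": {"moves": "-1 0 0 0 0 0 0; -1 0 0 0 0 0 0; -1 0 0 0 0 0 0; -1 0 0 0 0 0 0; -1 0 0 -0.01 0 0 0; -1 0 0 -0.03 0 0 0; -1 0 0 -0.05 0 0 0; -1 0 0 -0.03 0 0 8.6; -1 0 0 0 0 0 8.6; -1 0 0 0 0 0 8.6"}}

```text
clock: 20.6
position: [602.5, 275.0, 134.0]
ee_rot: [3.14, -0.001, 1.196]
contact_force: [0.0, -0.4, 0.8]
grip_width: 85.3
grasp_force: 0.0
```

{"method": "play_rows", "body": {"moves": "-1 -0.0522 0.0194 0 0 0 0; -1 -0.0522 0.0194 0 0 0 0; -1 -0.0522 0.0194 0 0 0 0; -1 -0.0522 0.0194 0 0 0 0; -1 -0.0522 0.0194 0 0 0 0; -1 -0.0522 0.0194 0 0 0 0; -1 -0.0522 0.0194 0 0 0 0; -1 -0.0522 0.0194 0 0 0 0; -1 -0.0522 0.0194 0 0 0 0; -1 -0.0522 0.0194 0 0 0 0"}}

```text
clock: 21.85
position: [594.3, -283.7, 133.7]
ee_rot: [3.141, 0.0, 1.201]
contact_force: [0.5, 0.0, 0.8]
grip_width: 85.2
grasp_force: 0.0
```

{"method": "play_rows", "body": {"moves": "-1 0 0 0 0 0 0; -1 0 0 0 0 0 0; -1 0 0 0 0 0 0; -1 0 0 0 0 0 0; -1 0 0 0 0 0 0; -1 0 0 0 0 0 0; -1 0 0 0 0 0 0; -1 0 0 0 0 0 0; -1 0 0 0 0 0 0; -1 0 0 0 0 0 0"}}

```text
clock: 23.1
position: [594.5, -281.9, 132.7]
ee_rot: [3.142, 0.0, 1.201]
contact_force: [-0.5, -0.2, -0.9]
grip_width: 85.3
grasp_force: 0.0
```

```bash
python3 - <<'E'
from h import *
im=camera('wrist');o=get_obs();print(o['position'].round(1),o['ee_rot'].round(3),o['contact_force'].round(1))
im2=camera('top')
a=cv2.resize(im,(800,600),interpolation=cv2.INTER_CUBIC)
b=cv2.resize(im2[155:210,130:265],None,fx=2.5,fy=2.5,interpolation=cv2.INTER_CUBIC)
a[:b.shape[0],:b.shape[1]]=b
cv2.imwrite('pics/w5.png',a)
E
```

```text
[ 594.5 -281.9  132.7] [-3.142 -0.     1.201] [-0.4 -0.9 -0.2]
```

View pics/w5.png

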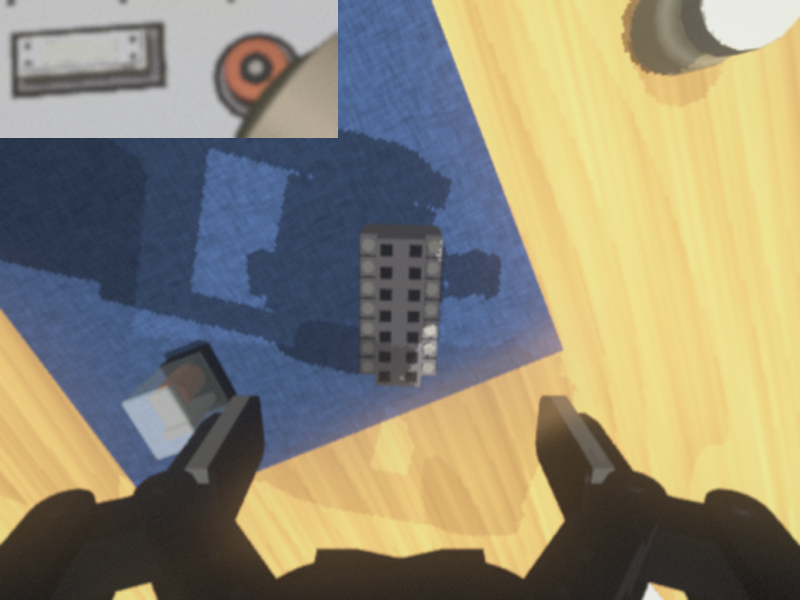

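The module sits in its frame (inset). The terminal row's body top runs from (360,232)/(442,232) to (437,376)/(360,374), almost square to the gripper; the relay is clear of it at (180,400).

```bash
python3 - <<'E'
from h import *
o=get_obs();Ti=np.linalg.inv(toolT(o))
def f(pts,z):
    q=at('wrist',np.array(pts)*.7-.15,z,o); return (np.c_[q,np.ones(len(q))]@Ti.T)[:,:2].round(1).tolist()
print('body',f([(360,232),(442,232),(437,376),(360,374)],38),'ridge near',f([(378,385),(419,385)],50))
print('base far',f([(360,226),(442,226)],4))
print('relay top',at('wrist',np.array([(122,403),(160,385),(202,435),(163,460)])*.7-.15,60,o).round(1)[:,:2].tolist())
print('relay base far',at('wrist',np.array([(163,357),(205,341)])*.7-.15,4,o).round(1)[:,:2].tolist())
E
```

```text
body [[39.7, -19.7], [39.6, 21.2], [-39.9, 20.5], [-38.6, -21.9]] ridge near [[-39.1, -11.5], [-39.1, 10.1]]
base far [[37.3, -22.4], [37.2, 24.1]]
relay top [[446.6, -271.4], [469.9, -269.5], [475.5, -303.0], [448.6, -309.1]]
relay base far [[441.6, -269.5], [471.1, -269.5]]
```

{"method": "play_rows", "body": {"moves": "-1 0 0 0.03 0 0 0; -1 0 0 0.05 0 0 0; -1 0 0 0.03 0 0 0; -1 0 0 0.0122 0 0 0; -1 0 0 0 0 0 0; -1 0 0 0 0 0 0; -1 0 0 0 0 0 0; 1 0 0 0 0 0 0; 1 0 0 0 0 0 0; 1 0 0 0 0 0 0", "grip_force": 50}}

```text
clock: 24.45
position: [594.7, -282.0, 11.0]
ee_rot: [3.141, 0.0, 1.201]
contact_force: [0.5, -0.8, -0.1]
grip_width: 41.4
grasp_force: 51.2
```

{"method": "play_rows", "body": {"moves": "1 0 0 0 0 0 0; 1 0 0 0 0 0 0; 1 0 0 0 0 0 0; 1 0 0 0 0 0 0; 1 0 0 -0.01 0 0 0; 1 0 0 -0.03 0 0 0; 1 0 0 -0.04 0 0 0; 1 0 0 -0.02 0 0 0; 1 0 0 0 0 0 0; 1 0 0 0 0 0 0"}}

```text
clock: 25.7
position: [594.0, -281.5, 109.2]
ee_rot: [-3.139, -0.001, 1.201]
contact_force: [-0.8, -0.0, -1.6]
grip_width: 41.1
grasp_force: 51.2
```

{"method": "play_rows", "body": {"moves": "1 0 0 0 0 0 -8.9; 1 0 0 0 0 0 -8.9; 1 0 0 0 0 0 -8.8; 1 0.0242 -0.0058 0 0 0 0; 1 0.0484 -0.0116 0 0 0 0; 1 0.0565 -0.0135 0 0 0 0; 1 0.0565 -0.0135 0 0 0 0; 1 0.0565 -0.0135 0 0 0 0; 1 0.0565 -0.0135 0 0 0 0; 1 0.0565 -0.0135 0 0 0 0"}}

```text
clock: 26.95
position: [475.2, 65.3, 109.5]
ee_rot: [-3.14, -0.0, 1.665]
contact_force: [0.7, -0.2, -1.8]
grip_width: 41.4
grasp_force: 51.2
```

{"method": "play_rows", "body": {"moves": "1 0.0482 -0.0115 0 0 0 0; 1 0 0 0.03 0 0 0; 1 0 0 0.03 0 0 0; 1 0 0 0.02 0 0 0; 1 0 0 0 0 0 0; 1 0 0 0 0 0 0; 1 0 0 0 0 0 0; 1 0 0 0 0 0 0; 1 0 0 0 0 0 0; 1 0 0 0 0 0 0"}}

```text
clock: 28.2
position: [460.6, 110.6, 30.6]
ee_rot: [3.141, 0.0, 1.665]
contact_force: [-0.1, -0.0, -1.9]
grip_width: 41.2
grasp_force: 51.1
```

```bash
python3 - <<'E'
from h import *
im=camera('wrist');o=get_obs();print(o['position'].round(1),o['ee_rot'].round(3),o['contact_force'].round(1))
cv2.imwrite('pics/w6.png',cv2.resize(im,(800,600),interpolation=cv2.INTER_CUBIC))
E
```

```text
[460.6 110.6  30.6] [3.141 0.    1.665] [ 0.   0.6 -2.2]
```

View pics/w6.png

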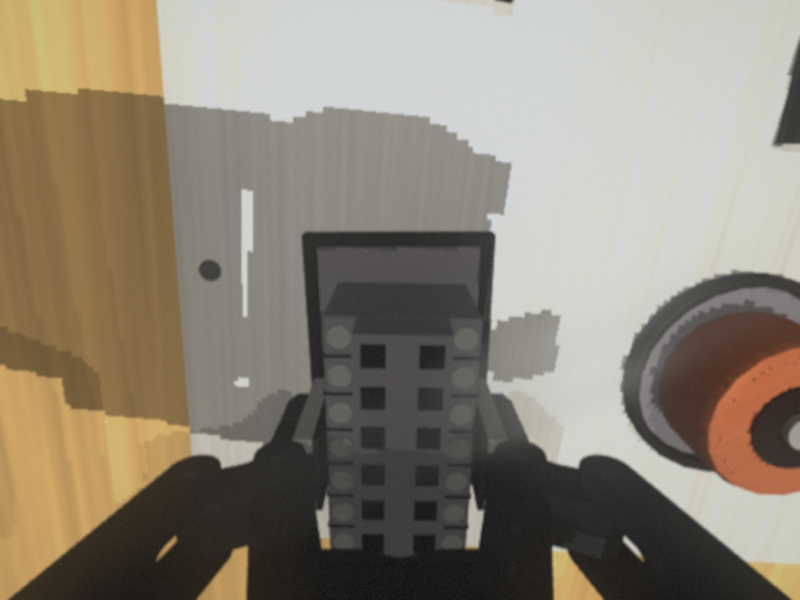

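The terminal row hangs square and centred over the medium frame; far lip corners at (304,232) and (495,232), the row's far lower edge at row 284.

```bash
python3 - <<'E'
from h import *
o=get_obs();Ti=np.linalg.inv(toolT(o))
def f(pts,z):
    q=at('wrist',np.array(pts)*.7-.15,z,o); return (np.c_[q,np.ones(len(q))]@Ti.T)[:,:2].round(1).tolist()
print('lip',f([(304,232),(495,232)],12),'51,+-33; base far',f([(334,284),(466,284)],24),'39; top far',f([(325,317),(480,317)],58))
E
```

```text
lip [[52.8, -32.7], [52.6, 31.9]] 51,+-33; base far [[37.9, -21.6], [37.8, 21.1]] 39; top far [[38.8, -19.5], [38.7, 20.2]]
```

{"method": "play_rows", "body": {"moves": "1 0.0015 0 0.008 0 0 0; 1 0 0 0.005 0 0 0; 1 0 0 0.0025 0 0 0; 1 0 0 0.0015 0 0 0; 1 0 0 0.0003 0 0 0; 1 0 0 0 0 0 0; 1 0 0 0 0 0 0; 1 0 0 0 0 0 0; 1 0 0 0 0 0 0; 1 0 0 0 0 0 0"}}

```text
clock: 29.5
position: [460.3, 112.1, 13.9]
ee_rot: [3.141, 0.0, 1.665]
contact_force: [-3.3, -0.7, 8.5]
grip_width: 41.4
grasp_force: 52.4
```

{"method": "play_rows", "body": {"moves": "-1 0 0 0 0 0 0; -1 0 0 0 0 0 0; -1 0 0 0 0 0 0; -1 0 0 0 0 0 0; -1 0 0 -0.01 0 0 0; -1 0 0 -0.03 0 0 0; -1 0 0 -0.05 0 0 0; -1 0 0 -0.03 0 0 5.4; -1 0 0 -0.01 0 0 0; -1 0 0 0 0 0 0"}}

```text
clock: 30.75
position: [460.3, 112.1, 143.2]
ee_rot: [3.141, 0.0, 1.572]
contact_force: [0.1, -0.2, -0.5]
grip_width: 85.3
grasp_force: 0.0
```

{"method": "play_rows", "body": {"moves": "-1 -0.0502 -0.0008 0 0 0 0; -1 -0.0502 0 0 0 0 0; -1 -0.0502 0 0 0 0 0; -1 -0.0502 0 0 0 0 0; -1 -0.0502 0 0 0 0 0; -1 -0.0502 0 0 0 0 0; -1 -0.0502 0 0 0 0 0; -1 -0.0502 0 0 0 0 0; -1 0 0 0 0 0 0; -1 0 0 0 0 0 0"}}

```text
clock: 32.0
position: [459.1, -288.8, 141.8]
ee_rot: [-3.14, -0.002, 1.571]
contact_force: [-0.7, 0.1, 0.6]
grip_width: 85.3
grasp_force: 0.0
```

{"method": "play_rows", "body": {"moves": "-1 0 0 0 0 0 0; -1 0 0 0 0 0 0; -1 0 0 0 0 0 0; -1 0 0 0 0 0 0; -1 0 0 0 0 0 0; -1 0 0 0 0 0 0; -1 0 0 0 0 0 0; -1 0 0 0 0 0 0; -1 0 0 0 0 0 0; -1 0 0 0 0 0 0"}}

```text
clock: 33.25
position: [459.6, -289.5, 143.2]
ee_rot: [-3.142, 0.0, 1.571]
contact_force: [0.2, -0.3, 0.2]
grip_width: 85.1
grasp_force: 0.0
```

```bash
python3 - <<'E'
from h import *
im=camera('wrist');o=get_obs();print(o['position'].round(1),o['ee_rot'].round(3),o['contact_force'].round(1))
im2=camera('top')
a=cv2.resize(im,(800,600),interpolation=cv2.INTER_CUBIC)
b=cv2.resize(im2[215:270,200:270],None,fx=4,fy=4,interpolation=cv2.INTER_CUBIC)
a[:b.shape[0],-b.shape[1]:]=b
cv2.imwrite('pics/w7.png',a)
E
```

```text
[ 459.6 -289.5  143.2] [3.142 0.    1.571] [0.6 0.9 0.1]
```

View pics/w7.png

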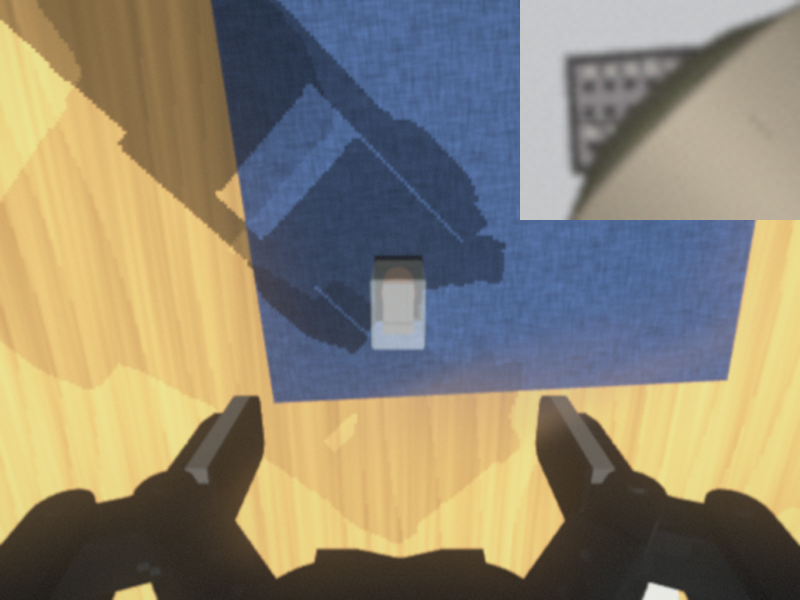

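The relay stands square to the gripper, with top corners at about (371,279), (426,279), (426,349), (371,349).

```bash
python3 - <<'E'
from h import *
o=get_obs();Ti=np.linalg.inv(toolT(o))
def f(pts,z):
    q=at('wrist',np.array(pts)*.7-.15,z,o); return (np.c_[q,np.ones(len(q))]@Ti.T)[:,:2].round(1).tolist()
print(f([(371,279),(426,279),(426,349),(371,349)],60),'base far',f([(375,257),(422,257)],4))
E
```

```text
[[18.6, -14.3], [18.5, 12.6], [-18.7, 13.2], [-18.6, -15.1]] base far [[17.0, -15.1], [16.9, 13.2]]
```

{"method": "play_rows", "body": {"moves": "-1 0 -0.001 0.03 0 0 0; -1 0 0 0.05 0 0 0; -1 0 0 0.03 0 0 0; -1 0 0 0.0132 0 0 0; -1 0 0 0 0 0 0; -1 0 0 0 0 0 0; -1 0 0 0 0 0 0; 1 0 0 0 0 0 0; 1 0 0 0 0 0 0; 1 0 0 0 0 0 0", "grip_force": 22}}

```text
clock: 34.6
position: [458.7, -289.5, 20.1]
ee_rot: [3.142, 0.0, 1.571]
contact_force: [-0.9, 0.2, 0.2]
grip_width: 32.6
grasp_force: 0.0
```

{"method": "play_rows", "body": {"moves": "1 0 0 0 0 0 0; 1 0 0 0 0 0 0; 1 0 0 0 0 0 0; 1 0 0 0 0 0 0; 1 0 0 -0.01 0 0 0; 1 0 0 -0.03 0 0 0; 1 0 0 -0.04 0 0 0; 1 0 0 -0.02 0 0 0; 1 0 0 0 0 0 0; 1 0 0 0 0 0 0"}}

```text
clock: 35.85
position: [458.2, -289.1, 119.2]
ee_rot: [-3.14, -0.001, 1.571]
contact_force: [-0.2, -0.3, -1.2]
grip_width: 27.7
grasp_force: 25.2
```

{"method": "play_rows", "body": {"moves": "1 0 0 0 0 0 4.9; 1 0.025 -0.0021 0 0 0 0; 1 0.045 -0.0037 0 0 0 0; 1 0.055 -0.0046 0 0 0 0; 1 0.055 -0.0046 0 0 0 0; 1 0.055 -0.0046 0 0 0 0; 1 0.055 -0.0046 0 0 0 0; 1 0.055 -0.0046 0 0 0 0; 1 0.055 -0.0046 0 0 0 0; 1 0.055 -0.0046 0 0 0 0"}}

```text
clock: 37.1
position: [458.0, 169.6, 119.5]
ee_rot: [-3.14, 0.0, 1.487]
contact_force: [0.8, -0.2, -1.1]
grip_width: 27.4
grasp_force: 25.2
```

{"method": "play_rows", "body": {"moves": "1 0.055 -0.0046 0 0 0 0; 1 0.0311 -0.0025 0 0 0 0; 1 0.015 -0.001 0 0 0 0; 1 0 0 0.03 0 0 0; 1 0 0 0.03 0 0 0; 1 0 0 0.02 0 0 0; 1 0 0 0 0 0 0; 1 0 0 0 0 0 0; 1 0 0 0 0 0 0; 1 0 0 0 0 0 0"}}

```text
clock: 38.35
position: [460.4, 268.5, 40.6]
ee_rot: [3.141, -0.0, 1.485]
contact_force: [-0.4, 0.3, -1.2]
grip_width: 27.6
grasp_force: 25.2
```

```bash
python3 - <<'E'
from h import *
for _ in range(4): im=camera('wrist')
o=get_obs();print(o['position'].round(1),o['ee_rot'].round(3),o['contact_force'].round(1))
cv2.imwrite('pics/w8.png',cv2.resize(im,(800,600),interpolation=cv2.INTER_CUBIC))
E
```

```text
[460.3 268.5  40.2] [ 3.141 -0.     1.485] [ 0.2  0.9 -0.6]
```

View pics/w8.png

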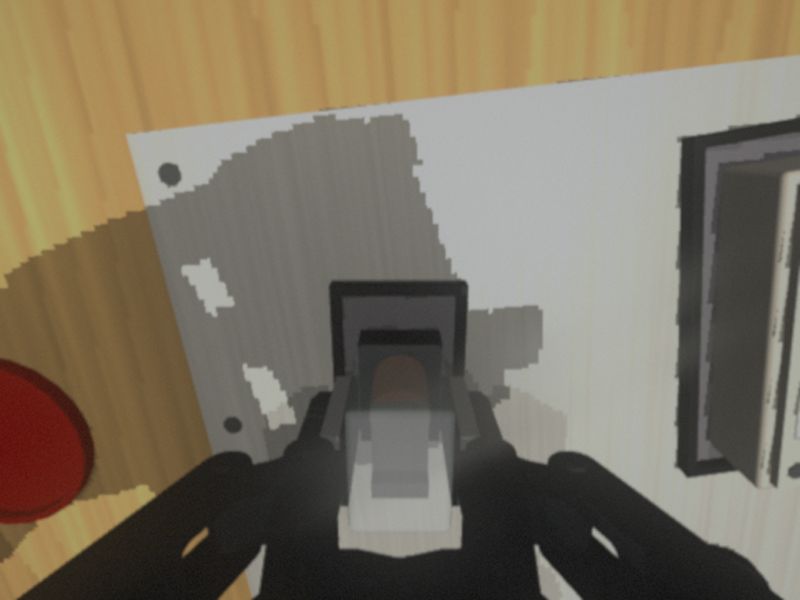

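The relay hangs upright and square over the small frame; far lip corners at (331,282) and (467,281), relay base far edge at row 331.

```bash
python3 - <<'E'
from h import *
o=get_obs();Ti=np.linalg.inv(toolT(o))
def f(pts,z):
    q=at('wrist',np.array(pts)*.7-.15,z,o); return (np.c_[q,np.ones(len(q))]@Ti.T)[:,:2].round(1).tolist()
print('lip',f([(331,282),(467,281)],12),'31,+-26; base far',f([(359,331),(441,331)],24),'19,+-14')
E
```

```text
lip [[32.5, -25.7], [32.8, 24.7]] 31,+-26; base far [[17.7, -14.7], [17.6, 14.5]] 19,+-14
```

{"method": "play_rows", "body": {"moves": "1 0.0015 -0.0005 0.007 0 0 0; 1 0 0 0.004 0 0 0; 1 0 0 0.002 0 0 0; 1 0 0 0.0015 0 0 0; 1 0 0 0.001 0 0 0; 1 0 0 0.001 0 0 0; 1 0 0 0.0005 0 0 0; 1 0 0 0 0 0 0; 1 0 0 0 0 0 0; 1 0 0 0 0 0 0"}}

```text
clock: 39.8
position: [459.9, 270.0, 23.1]
ee_rot: [3.142, -0.0, 1.485]
contact_force: [-1.8, -0.4, 1.6]
grip_width: 27.8
grasp_force: 25.4
```

{"method": "play_rows", "body": {"moves": "0.3 0 0 0 0 0 0; 0 0 0 0 0 0 0; -0.3 0 0 0 0 0 0; -1 0 0 0 0 0 0; -1 0 0 0 0 0 0; -1 0 0 -0.01 0 0 0; -1 0 0 -0.03 0 0 0; -1 0 0 -0.05 0 0 0; -1 0 0 -0.05 0 0 0; -1 0 0 -0.03 0 0 0"}}

```text
clock: 41.05
position: [460.1, 270.1, 196.4]
ee_rot: [3.138, -0.001, 1.485]
contact_force: [-0.0, 0.4, 0.8]
grip_width: 85.2
grasp_force: 0.0
```

{"method": "play_rows", "body": {"moves": "-1 0.04 -0.035 0 0 0 0; -1 0.04 -0.035 0 0 0 0; -1 0.04 -0.035 0 0 0 0; -1 0.04 -0.035 0 0 0 0; -1 0.04 -0.035 0 0 0 0; -1 0.04 -0.02 0 0 0 0; -1 0 0 0 0 0 0; -1 0 0 0 0 0 0; -1 0 0 0 0 0 0; -1 0 0 0 0 0 0"}}

```text
clock: 42.3
position: [286.7, 525.2, 193.3]
ee_rot: [3.141, -0.0, 1.484]
contact_force: [0.3, -0.1, 0.0]
grip_width: 85.3
grasp_force: 0.0
```

```bash
python3 - <<'E'
from h import *
im=np.mean([camera('top') for _ in range(3)],0).astype(np.uint8)
a=cv2.resize(im[145:285,120:280],None,fx=3.2,fy=3.2,interpolation=cv2.INTER_CUBIC)
b=cv2.resize(camera('side')[130:235,180:335],(288,195),interpolation=cv2.INTER_CUBIC)
c=cv2.resize(im[85:130,150:400],(288,52),interpolation=cv2.INTER_CUBIC)
r=np.zeros((a.shape[0],288,3),np.uint8);r[:195]=b;r[200:252]=c
cv2.imwrite('pics/end.png',np.hstack([a,r]))
E
```

```text
(no output)
```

View pics/end.png

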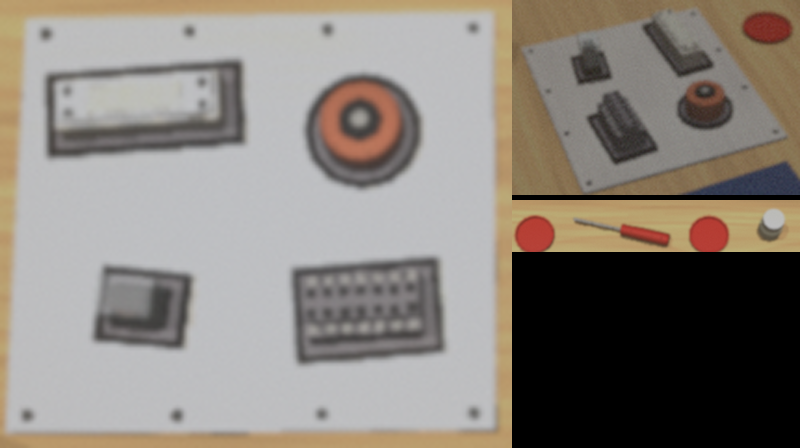

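All four parts sit inside their lips and square to them; the screwdriver, jar and red discs are unmoved. A last numeric check, then hand in.

```bash
python3 - <<'E'
from h import *
f=lambda p,z:at('top',[((p[0]+.5)/3.2-.5+120,(p[1]+.5)/3.2-.5+145)],z)[0,:2]
for n,p,z,g in [('toroid bolt',(360,119),45,(588,118.4)),('surge',(136,97),40,(603,274.2)),('relay',(129,294),63,(460.3,267.5)),('term',(364,301),50,(460.8,110.6))]:
    print(n,(f(p,z)-g).round(1))
print(close_job())
E
```

```text
toroid bolt [ 0.1 -1.2]
surge [0.4 0.3]
relay [ 1.4 -2. ]
term [ 0.4 -0.9]
the job is handed in; nothing more can be done
None
```

All four components are in their matching frames, placed in the order you asked and let go. The final camera check puts each within about 2.5 mm of its frame's centre. The job was handed in about 42 s in on the robot's clock, with the screwdriver and the jar left alone.

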